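# Focus-drive pulley held on the shaft flat

### The job

Switch the focus-drive controller off at its toggle before you turn the drive's shaft; then pinch the shaft and turn it until your fingers sit squarely on its flat, with the flat facing straight out of the bracket's open side, away from the upright plate. Slip the hubbed toothed pulley over the shaft, hub up, with its set screw over the flat and its hub flush with the end of the shaft, and finish still holding it there in the fingers, ready for the screw to be tightened. Leave the other things on the bench where they are.

Things in the scene. Friction and masses are not known exactly. Their poses are not given: they have to be found in the camera images.
- controller: Controller of the drive, a cream box 150 (x) x 160 (y) x 70 mm high, fixed. Origin: centre of its underside; its front with the display faces -x, z up. On its flat top, 72 mm above the bench, stands only the bat toggle, 40 mm in front (-x) of the centre; its hinge lies 74 mm above the bench, along the box's y axis.
- toggle (a joint): Lean of the toggle in rad about the controller's y axis: +0.4 = leaning to the controller's +x (back) side = on, -0.4 = leaning to its -x (front) side = off. It is an over-centre switch that snaps to either end by itself once past upright; it takes about 2.5 N at the tip to move.
- toggle_tip (a point): Tip of the steel bat of the toggle, 40 mm from its hinge along the bat; the bat is 8 mm thick at its foot and 12 mm near the tip.
- drive: Focus drive, fixed: geared motor, shaft up, in an aluminium L bracket. Origin: on the shaft axis at bench height; z up. The bracket's upright plate (8 mm thick, 100 wide, top 142 mm above the bench) stands 65 mm from the shaft axis on the +x side; -x is the open side. The level leg below the shaft is 90 mm wide, its top 120 mm above the bench, with a boss 40 mm wide, 3 mm high and 4 screw heads.
- flat: Ground flat of the steel shaft; turns with it. Origin: on the axis at the shaft's upper end, 166 mm above the bench; x points out through the flat, z up. The upright shaft is 16 mm in diameter, cut flat 5 mm from its axis (13 mm over the flat) over its upper 35 mm, end chamfered 1.5 mm; below it is round for 8 mm. It turns endlessly either way against 0.04 N m and stays where left.
- flat_mark (a point): Middle of the flat: on its face, 5 mm from the shaft axis and 15 mm below the shaft's end.
- pulley: The toothed pulley to fit, aluminium, 84 to 170 g, loose, hub up. Flanged rim 54 mm wide, 14 high; hub 30 mm wide, 12 high; bore 17.5 mm through, 2 mm chamfer below. Origin: centre of its underside; z up; x along the set screw, outwards. The screw's point stands into the bore to 6.2 mm from the axis, 20 mm above the underside: it passes the shaft only over the flat (within about 18 degrees).
- hub_top (a point): Centre of the upper face of the pulley's hub, 26 mm above its underside.
- screw_head (a point): Outer end of the pulley's cap-head set screw (7 mm head), which stands out of the hub to 24 mm from the pulley's axis, 20 mm above the underside.
- idler: A belt idler, aluminium, 50 mm in diameter, 18 mm high, without hub or screw: lies loose on the bench, not needed, to be left alone. Origin: centre of its underside.
- hexkey: A bent hex key of 5 mm steel lying flat, 105 mm long: leave alone. Origin: middle of its long leg.
- objective1: A microscope objective, 29 mm in diameter, 45 mm high, standing: leave alone. Origin: centre of its underside.
- objective2: A microscope objective, 29 mm in diameter, 38 mm high, standing: leave alone. Origin: centre of its underside.
- eyepiece: A black eyepiece, 35 mm in diameter, 48 mm high, standing: leave alone. Origin: centre of its underside.
- slidebox: A box of slides, 85 x 100 x 34 mm: leave alone. Origin: centre of its underside.
- petri: A closed dish, 63 mm in diameter, 14 mm high: leave alone. Origin: centre of its underside.
- oilbottle: A small amber bottle, 28 mm in diameter, 62 mm high: leave alone. Origin: centre of its underside.
Mind the look-alikes: they are no part of the job. Leave any pink look-alike of the pulley alone.

How it is judged:
On the way, in this order (a step that is already met when the one before it is completed fails the run):
1. the controller is switched off: its toggle leans fully to the front (value of joint toggle below -0.3 rad), for 0.2 s.
2. the fingers sit squarely on the shaft's flat (at least 1 N) and the flat faces the open side of the bracket within 0.2 rad (contact force between the fingers and flat above 1 N and angle between the x axis of flat and the x axis of drive, either way round below 0.2 rad and x of flat_mark in the frame of drive below 0 m), for 0.2 s.
At the end, for the whole second after the job is handed in: Toggle off; flat facing the open side within 0.25 rad; pulley upright within 0.12 rad, centred on the shaft within 2.5 mm, set screw over the flat within 0.22 rad, hub flush with the shaft end within 3.5 mm, at rest, still gripped with 1.5 N or more (value of joint toggle below -0.3 rad and angle between the x axis of flat and the x axis of drive, either way round below 0.25 rad and x of flat_mark in the frame of drive below 0 m and angle between the x axis of pulley and the x axis of flat, either way round below 0.22 rad and x of screw_head in the frame of flat above 0 m and horizontal distance between hub_top and flat below 0.0025 m and z of hub_top in the frame of flat between -0.0035 and 0.0035 m and angle between pulley's own z axis and vertical below 0.12 rad and contact force between the fingers and pulley above 1.5 N and linear speed of pulley below 0.02 m/s); the arm keeps its last pose, push and grip.
It fails at once if the shaft is turned while the controller is still on (value of joint toggle above 0 rad and angular speed of flat above 0.4 rad/s).
It fails at once if another thing on the bench is moved by more than 30 mm (distance of any of idler, hexkey, objective1, objective2, eyepiece, slidebox, petri, oilbottle from where it was at the start of the episode above 0.03 m).
It also fails if it takes over 72 s, if anything falls off the work surface, if the arm or the gripper's body presses on something with over 40 N, if the wrist force passes 120 N, or if a joint passes its speed limit or range.

### The arm

A 6-joint arm with a two-finger parallel gripper is mounted at the origin on the work surface. World frame = base frame: x ahead of the robot, y to its left, z up, the work surface at z = 0. Lengths are in m, angles in rad, forces in N, time in s.
With the tool pointing down it reaches from about 0.25 to 0.725 m from the base axis. Payload 4 kg.
Tool frame: the origin (TCP) lies on the centre line of the jaws, within the pads' length; the fingertips stand ahead of it and the grasp point (between the pads) lies 3 mm ahead of it (bot.tcp_to_tips is the z of the fingertips in the tool frame, in m); z points along the fingers, y is the line along which they close (so a half turn about z gives the same grasp; the last joint's range is limited). The gripper opens to 85 mm and grips with 20 to 120 N. Pads are 22 mm wide; open, the fingers measure 114 mm over their backs; the gripper's body (76 mm by 85 mm) begins 54 mm behind the grasp point. The pads swing forward as they close: fully open they stand 13 mm farther back than shut.
Start: joints at [1.289, 0.241, 0.005, 1.335, 0, 1.571], TCP at [0.139, 0.48, 0.253] pointing down, gripper open.
Joint ranges: [-2.72, 2.72], [-1.05, 1.87], [-1.09, 1.28], [-1.99, 2.15], [-1.42, 1.44], [-3.14, 3.14]. Speed limits (rad/s): [2.79, 2.79, 3.14, 3.14, 3.14, 3.14].

### API

Orientations are given as a unit quaternion [x, y, z, w].
In Python, from workcell import telemetry, camera, camera_params, ticket, boxes_of, cut_out, spot_point, bot gives the robot as it stands.
- The arm moves only by the shell command python3 -m creep 'ROWS'. ROWS is text: rows parted by semicolons, each of 5 numbers parted by spaces: the opening, from 0 (shut) to 1 (fully open), then the shift along the tool's x, y, z in units of 150 mm (1.0 is 150 mm), then the turn about the tool's z in units of 180 degrees (1.0 is 180 degrees). In form: claw x y z turn; .... A call has 1 to 12 rows; each row is the pose to reach, as a shift and turn from the pose commanded when the call began, along the tool's axes at that moment, turning the shorter way round; what a row does not reach only later rows make up. A row lasts 1/8 s, in which the tool goes at most 62.5 mm and 10.7 degrees, less where a joint would pass 70% of its speed; a pose out of reach is approached as far as the arm can. A call with a number of a shift or a turn outside -1 to 1 is refused whole. A call with a gripper value outside its range is refused whole. The fingers move at their own pace and stop on an object; the grip force is fixed at half the most. Time passes only in rows, so rows that repeat a pose let the fingers close. It gives the time, the measured TCP pose, the force, the opening and the grip force at its end, in the units of the state.
- telemetry.get_obs(): the state, without advancing time (a new reading comes with each control period).
- camera(name): name is "side" or "top" or "wrist"; returns the picture (400x640x3 uint8, red, green, blue); there is no depth.
- camera_params(name): a dict with "camera_matrix" (3x3 intrinsics, pixels), "k1" (the pictures are not rectified: a ray, as slopes to the right and down, at radius r is drawn at 1 + k1 r^2 times it, then the intrinsics apply), "eye" and "attitude" of the camera in the world. Camera axes: x right, y down, z forward; pixel columns grow to the right and rows downward; lengths in m; the calibration is good to about 2 mm. A picture is of the moment at which its call begins: read the wrist's pose just before it. camera_params takes no time and is no camera call; for the wrist camera it gives the pose at the moment of the call.
- ticket.job_done(): hands the job in; it is judged then, once.
Trained networks look in the newest picture that a camera, given by its name, has taken for a name from the list of things; names that differ only in an ending like _2 or _b are one class to them, and where a whole thing is asked for, a point or a joint stands for the part that bears it (a point fixed in the world has none). Each returns a list of dicts, best first, with "conf" (0 to 1); they miss things now and then, are a little off and sometimes report something else, mostly with a low value. They report only what shows in the picture. A call takes as long as a camera call. They do not tell look-alikes from the thing itself.
- boxes_of(thing, camera): "at" ([x, y, z] in m, in world coordinates, good to about 4 mm: the middle of the surface that is visible of it).
- cut_out(thing, camera): "pixels" (400x640 bool, what is visible of it).
- spot_point(thing, camera): "at" ([x, y, z] in m, in world coordinates, good to about 4 mm: a listed point, or the origin of a listed thing).
The state is a dict: "clock": time; "joint_pos": joint angles; "joint_vel": joint speeds; "tau": joint torques, N m; "eef_pos": TCP position; "tool_rot": TCP orientation; "ft_force": force on the tool from outside, world axes, zero at the start; "ft_torque": the same for the moment, N m; "grip_width": finger opening in m; "grasp_force": force on a finger pad.
Only numpy, scipy, OpenCV 4.12 (cv2) and the standard library are available. Lean on these libraries where they do the work, as an engineer would, in place of code of your own. Each camera call takes 0.05 s, during which the arm holds its last target. There are 200 camera calls.

## Working session

There is one attempt and no reset: what is moved stays moved. The work goes in short steps, Python scripts to look and compute and a shell command to move; the robot and the scene stay as the last step left them, time stands still between calls to the robot, and variables do not carry over. Pictures are saved under pics/ and viewed, at most 12 in all, crops included, and the job is handed in when it is done.

```bash
mkdir -p pics; ls
python3 - <<'E'
from workcell import *
import cv2,numpy as np
o=telemetry.get_obs();print({k:np.round(v,3).tolist() for k,v in o.items()},bot.tcp_to_tips)
for c in("top","side"):
    im=camera(c);cv2.imwrite(f"pics/{c}0.png",im[:,:,::-1])
    p=camera_params(c);print(c,p)
    for t in("controller","toggle_tip","drive","flat","flat_mark","pulley","hub_top","screw_head","idler"):
        print(t,[(np.round(d["at"],3).tolist(),round(d["conf"],2)) for d in spot_point(t,c)][:4])
E
```

```text
pics
{'clock': 0.0, 'joint_pos': [1.289, 0.241, 0.004, 1.335, 0.0, 1.571], 'joint_vel': [-0.0, -0.001, 0.0, 0.0, -0.001, 0.001], 'tau': [0.001, -37.232, 25.241, 0.017, 0.0, -0.0], 'eef_pos': [0.139, 0.48, 0.252], 'tool_rot': [0.14, 0.99, -0.001, -0.0], 'ft_force': [-0.326, 0.0, -0.215], 'ft_torque': [-0.031, -0.014, -0.001], 'grasp_force': 0.0, 'grip_width': 0.086} 0.022
top {'camera_matrix': array([[471.27080129,   0.        , 316.04052395],
       [  0.        , 471.27080129, 197.64856635],
       [  0.        ,   0.        ,   1.        ]]), 'k1': 0.04472612164083774, 'eye': array([ 0.39012661, -0.04758671,  1.22907497]), 'attitude': array([-0.69924592,  0.71045004, -0.06054676,  0.05147792])}
controller [([0.472, 0.287, -0.005], 0.61)]
toggle_tip [([0.445, 0.288, 0.108], 0.44)]
drive [([0.572, 0.004, 0.002], 0.72)]
flat []
flat_mark [([0.75, -0.006, -0.001], 0.7)]
pulley [([0.373, -0.173, -0.003], 0.86)]
hub_top [([0.444, -0.263, 0.028], 0.78), ([0.376, -0.17, 0.028], 0.59)]
screw_head [([0.468, -0.284, 0.018], 0.71), ([0.356, -0.167, 0.022], 0.56)]
idler [([0.472, 0.286, -0.001]
[... 198 characters left out ...]

       [  0.        ,   0.        ,   1.        ]]), 'k1': 0.025634096076725715, 'eye': array([0.13944179, 0.45825244, 0.98050895]), 'attitude': array([-0.33390119,  0.88382521, -0.30714772,  0.11411958])}
controller [([0.474, 0.283, 0.0], 0.74)]
toggle_tip [([0.447, 0.286, 0.107], 0.63)]
drive [([0.572, -0.002, 0.001], 0.65), ([0.75, 0.281, -0.002], 0.55)]
flat []
flat_mark []
pulley [([0.447, -0.266, 0.025], 0.68), ([0.38, -0.173, 0.002], 0.65), ([0.447, -0.268, 0.002], 0.51)]
hub_top [([0.445, -0.266, 0.025], 0.63), ([0.574, 0.002, -0.0], 0.63), ([0.38, -0.169, 0.022], 0.56)]
screw_head [([0.464, -0.279, 0.018], 0.7), ([0.354, -0.169, 0.019], 0.6)]
idler [([0.599, -0.263, -0.003], 0.74)]
```

View pics/top0.png

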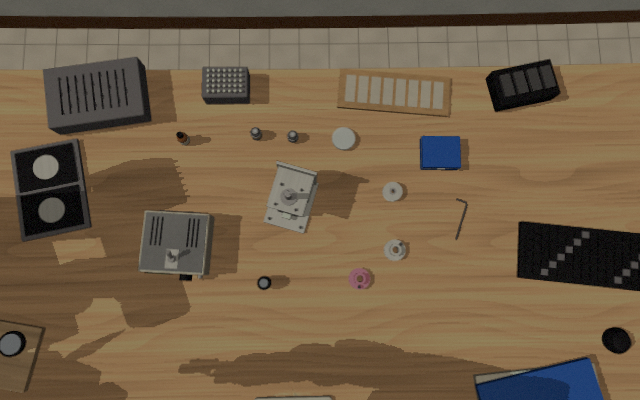

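View pics/side0.png

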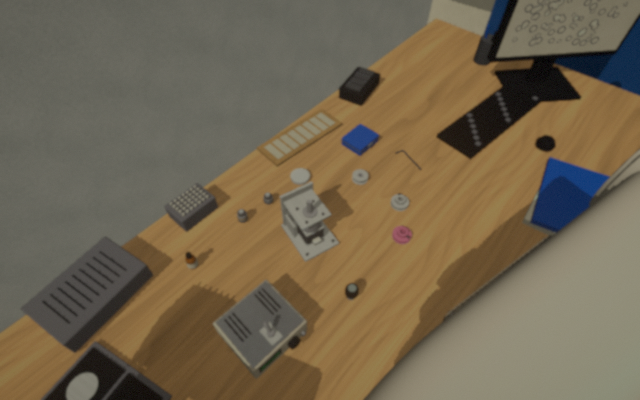

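The top view shows the drive at (290,195), the controller at (175,245) with its toggle at (172,256), a grey hubbed pulley at (395,250), a pink look-alike at (360,278) and the idler at (392,191). Of the three pulley-like things I choose the grey one with hub and screw, at (395,250). The idler has no hub and the pink one is the decoy. I'll check the choice in a close crop.

```bash
cat > h.py <<'E'
from workcell import *
import cv2,numpy as np
from scipy.spatial.transform import Rotation as R
def ray(p,uv):
    K=p["camera_matrix"]; s=np.array([(uv[0]-K[0,2])/K[0,0],(uv[1]-K[1,2])/K[1,1]]);t=s.copy()
    for _ in range(8): t=s/(1+p["k1"]*(t@t))
    return R.from_quat(p["attitude"]).apply([*t,1.])
def onz(p,uv,z):
    d=ray(p,uv);return p["eye"]+d*(z-p["eye"][2])/d[2]
def proj(p,X):
    c=R.from_quat(p["attitude"]).inv().apply(np.array(X)-p["eye"]);t=c[:2]/c[2];t=t*(1+p["k1"]*(t@t))
    K=p["camera_matrix"];return np.array([K[0,0]*t[0]+K[0,2],K[1,1]*t[1]+K[1,2]])
def rows(target,yaw_turn=0):
    "shift in tool axes, units of 150 mm"
    o=telemetry.get_obs();return R.from_quat(o["tool_rot"]).inv().apply(np.array(target)-o["eef_pos"])/.15
E
python3 - <<'E'
import cv2,numpy as np
im=cv2.imread("pics/top0.png")
c=[im[y:y+s,x:x+s] for x,y,s in((245,150,90),(130,200,90),(335,225,80))]
c=[cv2.resize(k,(400,400) if i==0 else (400,300) if 0 else (400,400),interpolation=cv2.INTER_CUBIC) for i,k in enumerate(c)]
out=np.zeros((600,800,3),np.uint8)
out[:400,:400]=c[0];out[:400,400:]=c[1];out[400:,:200]=cv2.resize(c[2],(200,200))
cv2.imwrite("pics/crop1.png",out)
E
```

```text
(no output)
```

View pics/crop1.png

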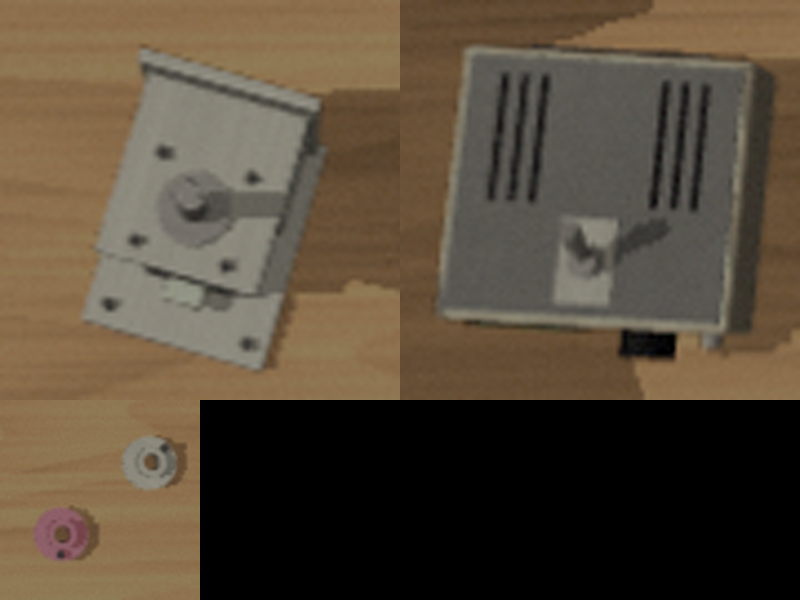

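The crop confirms it: the grey pulley has a hub and a dark screw pointing up-right, and the pink one is the decoy. The drive's plate edge runs from (142,48) to (322,100). The controller's top is a clear quad with its toggle at about (580,245).

Run:
```python
from h import *
p=camera_params("top")
s=90/400
C=[onz(p,(130+(x-400)*s,200+y*s),.072)[:2] for x,y in((468,48),(752,63),(722,330),(440,315))]
C=np.array(C);c=C.mean(0);print(C.round(3),c.round(3))
ex=(C[0]+C[1]-C[2]-C[3]);ey=(C[0]+C[3]-C[1]-C[2]);print("sizes",np.linalg.norm(ex)/2,np.linalg.norm(ey)/2)
yc=np.arctan2(ex[1],ex[0]);yc2=np.arctan2(ey[1],ey[0])-np.pi/2;print("ctrl yaw",yc,yc2)
e=np.array([np.cos(yc),np.sin(yc)]);print("hinge",c-.04*e,"tip on",c-.0244*e)
D=[onz(p,(245+x*s,150+y*s),z)[:2] for x,y,z in((142,48,.142),(322,100,.142),(98,248,.12),(258,293,.12))]
D=np.array(D);print(D.round(3))
for a,b in((0,1),(2,3)):
    d=D[a]-D[b];print("w",np.linalg.norm(d),"yaw",np.arctan2(d[1],d[0])-np.pi/2)
print("shaft",onz(p,(245+190*s,150+200*s),.166), "boss",onz(p,(245+197*s,150+208*s),.123))
y=np.arctan2(*(D[0]-D[1])[::-1])-np.pi/2;e=np.array([np.cos(y),np.sin(y)])
print("from plate", (D[0]+D[1])/2-.065*e,(D[0]+D[1])/2-.073*e)
o=telemetry.get_obs()
print("tool yaw",R.from_quat(o["tool_rot"]).as_matrix().round(3).tolist())
# behind the toggle, above
print(rows([*(c+.012*np.array([np.cos(yc),np.sin(yc)])),.2]))
```

```text
[[0.549 0.355]
 [0.538 0.2  ]
 [0.392 0.213]
 [0.404 0.364]] [0.471 0.283]
sizes 0.14570811366585665 0.1536278228190449
ctrl yaw -0.07480321450906148 -0.07179134038470902
hinge [0.4307243  0.28568684] tip on [0.44628068 0.284521  ]
[[ 0.653  0.028]
 [ 0.624 -0.067]
 [ 0.55   0.053]
 [ 0.524 -0.032]]
w 0.09966645811955373 yaw -0.30121108892606907
w 0.08882046719089956 yaw -0.29134816588986046
shaft [0.56714132 0.00182696 0.166     ] boss [5.69910992e-01 1.19619069e-04 1.23000000e-01]
from plate [ 5.76541947e-01 -4.99782985e-04] [0.56890212 0.00187363]
tool yaw [[-0.961, 0.278, 0.0], [0.278, 0.961, 0.0], [-0.0, 0.0, -1.0]]
[-2.56797015 -0.6341836   0.35547471]
```

```bash
python3 -m creep '0 -0.4 -0.1 0 0; 0 -0.8 -0.2 0 0; 0 -1 -0.25 0 0; 0 -1 -0.25 0 0'; python3 -m creep '0 -0.4 -0.1 0 -0.03; 0 -0.8 -0.2 0 -0.066; 0 -1 -0.25 0 -0.066; 0 -1 -0.25 0 -0.066'
python3 - <<'E'
from h import *
p=camera_params("wrist");im=camera("wrist");cv2.imwrite("pics/w1.png",im[:,:,::-1])
print(p["eye"],[(d["at"].round(3) if hasattr(d["at"],"round") else d["at"],d["conf"]) for d in spot_point("toggle_tip","wrist")])
print(rows([.483,.2815,.107]),telemetry.get_obs()["eef_pos"],telemetry.get_obs()["clock"])
E
```

```text
clock: 1.5
eef_pos: [0.2743, 0.4015, 0.2533]
tool_rot: [0.142, 0.99, 0.0, 0.0]
ft_force: [-1.9, 1.0, 1.3]
grip_width: 0.0124
grasp_force: 0.0
clock: 2.0
eef_pos: [0.4073, 0.3245, 0.253]
tool_rot: [0.038, 0.999, 0.0, -0.0]
ft_force: [-0.6, 0.0, 0.1]
grip_width: -0.0
grasp_force: 0.0
[0.32271171 0.33131323 0.37423472] [([0.4511, 0.2878, 0.1102], 0.67)]
[-0.53737531 -0.25388879  0.97350505] [0.40557066 0.32540441 0.2531107 ] 2.1
```

```bash
python3 -m creep '0 -0.3 -0.15 0 0; 0 -0.54 -0.25 0.2 0; 0 -0.54 -0.25 0.6 0; 0 -0.54 -0.25 0.97 0; 0 -0.54 -0.25 0.97 0;0 -0.35 -0.25 0.97 0; 0 -0.25 -0.25 0.97 0; 0 -0.15 -0.25 0.97 0; 0 -0.15 -0.25 0.97 0'
python3 -m creep '0 0 0 0 0; 0 -0.2 0 0 0; 0 -0.2 0 -0.6 0; 0 -0.2 0 -0.9 0;0 -0.2 0 -0.9 0'
python3 - <<'E'
from h import *
for c in("side","wrist"):
    im=camera(c);cv2.imwrite(f"pics/{c}2.png",im[:,:,::-1])
    print([(d["at"],d["conf"]) for d in spot_point("toggle_tip",c)])
E
```

```text
clock: 3.22
eef_pos: [0.4384, 0.2878, 0.1134]
tool_rot: [0.038, 0.999, 0.002, 0.015]
ft_force: [25.7, -3.9, -6.5]
grip_width: -0.0
grasp_force: 11.4
clock: 3.85
eef_pos: [0.458, 0.2856, 0.2501]
tool_rot: [0.037, 0.999, 0.004, 0.005]
ft_force: [0.2, -0.4, 0.0]
grip_width: -0.0001
grasp_force: 0.0
[([0.4175, 0.2888, 0.1124], 0.59)]
[([0.4175, 0.2863, 0.1102], 0.52)]
```

Off: the toggle tip now reads x≈0.4175, on the front side. Next is a look at the shaft.

```bash
python3 -m creep '1 -0.1 -0.3 0 0; 1 -0.2 -0.7 0 0; 1 -0.3 -1 0 0; 1 -0.3 -1 0 0'; python3 -m creep '1 -0.1 -0.3 0 0.04; 1 -0.2 -0.7 0 0.07; 1 -0.28 -0.88 0 0.07; 1 -0.28 -0.88 0 0.07; 1 -0.28 -0.88 0 0.07'
python3 - <<'E'
from h import *
o=telemetry.get_obs();p=camera_params("wrist");im=camera("wrist");cv2.imwrite("pics/w3.png",im[:,:,::-1])
print(o["joint_pos"],p["eye"],R.from_quat(p["attitude"]).as_matrix()[:,2])
for t in("flat_mark","flat","drive"):print(t,[(d["at"],d["conf"]) for d in spot_point(t,"wrist")])
print(proj(p,[.57,.001,.166]),proj(p,[.57,.001,.123]))
u,v=proj(p,[.57,.001,.150]).astype(int)
k=im[max(v-75,0):v+75,max(u-100,0):u+100,::-1];cv2.imwrite("pics/w3c.png",cv2.resize(k,None,fx=4,fy=4,interpolation=cv2.INTER_CUBIC));print(u,v,k.shape)
E
```

```text
clock: 4.55
eef_pos: [0.4888, 0.1276, 0.2408]
tool_rot: [0.04, 0.999, -0.001, -0.002]
ft_force: [-0.8, 0.5, -0.8]
grip_width: 0.0726
grasp_force: 0.0
clock: 5.18
eef_pos: [0.521, -0.003, 0.2417]
tool_rot: [0.146, 0.989, 0.0, -0.001]
ft_force: [-0.4, 0.3, -0.3]
grip_width: 0.0856
grasp_force: 0.0
[-6.05579614e-03  2.89217787e-01  3.96647719e-02  1.32377099e+00
  7.13943297e-04  2.87069401e-01] [0.43994615 0.02147754 0.36312048] [ 0.30750954 -0.09243727 -0.94704447]
flat_mark []
flat [([0.5201, -0.4454, -0.0037], 0.57)]
drive [([0.5723, 0.0032, -0.001], 0.69)]
[348.0201614  275.87176938] [344.48804541 248.50417293]
346 264 (150, 200, 3)
```

View pics/w3c.png

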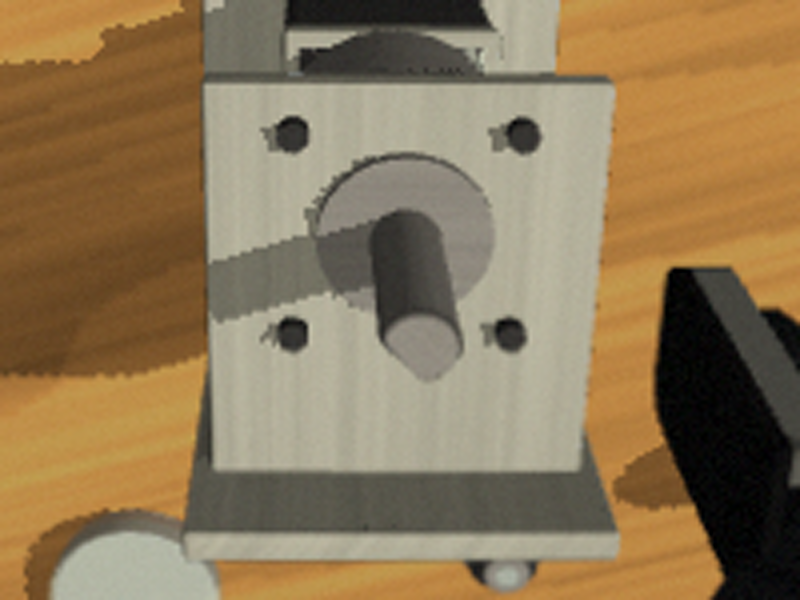

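The shaft end shows at crop (425,345) with the plate at the bottom. The flat seems to be on the lower left, so I'll get the camera nearer to measure it.

```bash
python3 -m creep '1 -0.3 0.06 0 0; 1 -0.57 0.12 0.1 0; 1 -0.57 0.12 0.27 0; 1 -0.57 0.12 0.27 0; 1 -0.57 0.12 0.27 0'
python3 - <<'E'
from h import *
p=camera_params("wrist");im=camera("wrist");cv2.imwrite("pics/w4.png",im[:,:,::-1])
# rectify the z=.166 plane, 0.1 mm/px, 40 mm square around the nominal shaft; image up = world +x, left = +y
n=400;m=.0001;c=(.57,.001)
def mp(z):
    mx=np.zeros((n,n),np.float32);my=mx.copy()
    for i in range(n):
        for j in range(n):
            mx[i,j],my[i,j]=proj(p,[c[0]+(n/2-i)*m,c[1]+(n/2-j)*m,z])
    return cv2.remap(im,mx,my,cv2.INTER_CUBIC)
r=mp(.166);cv2.imwrite("pics/w4r.png",r[:,:,::-1])
print(p["eye"],proj(p,[*c,.166]))
u,v=proj(p,[*c,.160]).astype(int)
k=cv2.resize(im[v-50:v+50,u-50:u+50,::-1],(400,400),interpolation=cv2.INTER_CUBIC)
cv2.imwrite("pics/w4c.png",np.hstack([k,r[:,:,::-1]]))
E
```

```text
clock: 6.0
eef_pos: [0.6087, -0.0112, 0.2033]
tool_rot: [0.146, 0.989, 0.0, 0.0]
ft_force: [-0.1, -0.9, 0.5]
grip_width: 0.0854
grasp_force: 0.0
[0.52728127 0.01335406 0.32438393] [325.27373067 179.36198523]
```

View pics/w4c.png

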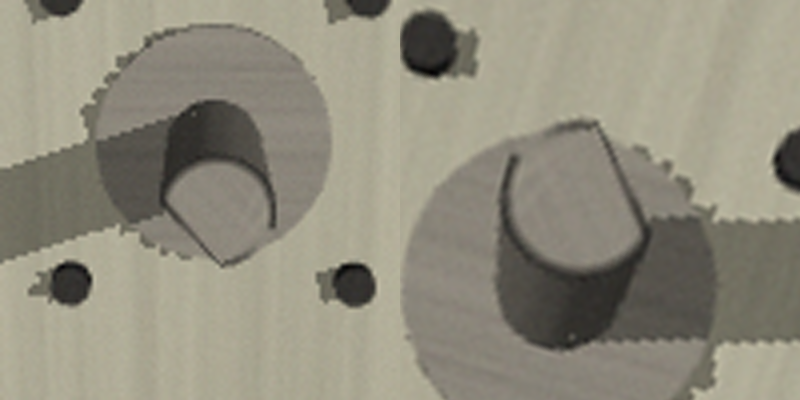

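The rectified right-hand view gives the flat's edge from (596,122) to (648,235). So the flat's normal heads −65°, and the axis is at about (0.5705, 0.003). I'll align to ψ=204.7°, pinch, and turn 131.6° clockwise.

```bash
python3 -m creep '0.35 0.1 0.01 0 -0.05; 0.35 0.2 0.02 0 -0.11; 0.35 0.277 0.024 0 -0.17; 0.35 0.277 0.024 0 -0.231; 0.35 0.277 0.024 0 -0.231; 0.35 0.277 0.024 0.15 -0.231;0.35 0.277 0.024 0.288 -0.231;0.35 0.277 0.024 0.288 -0.231;0.35 0.277 0.024 0.288 -0.231'
python3 - <<'E'
from h import *
print(telemetry.get_obs()["joint_pos"],rows([.570,.0042,.160]),telemetry.get_obs()["ft_force"])
E
```

```text
clock: 7.18
eef_pos: [0.5707, 0.0037, 0.1603]
tool_rot: [-0.213, 0.977, -0.0, 0.001]
ft_force: [-0.7, -0.7, 0.8]
grip_width: 0.03
grasp_force: 0.0
[ 6.54892971e-03  4.32046713e-01  3.09344715e-02  1.16789833e+00
  6.36368554e-06 -4.23541557e-01] [0.00289422 0.00470711 0.0021078 ] [-0.70178415 -0.73219925  0.79861212]
```

```bash
python3 -m creep '0 0 0 0 0; 0 0 0 0 0; 0 0 0 0 0; 0 0 0 0 0; 0 0 0 0 0'; python3 -m creep '0 0 0 0 0.05; 0 0 0 0 0.1; 0 0 -0.004 0 0.15; 0 0 -0.004 0 0.2; 0 0 -0.004 0 0.25; 0 -0.004 -0.008 0 0.3; 0 -0.004 -0.008 0 0.35;0 -0.004 -0.008 0 0.365;0 -0.004 -0.008 0 0.365'
```

```text
clock: 7.8
eef_pos: [0.571, 0.0035, 0.1606]
tool_rot: [-0.214, 0.977, -0.0, 0.001]
ft_force: [0.1, -2.5, 5.1]
grip_width: 0.0117
grasp_force: 59.2
clock: 8.93
eef_pos: [0.5724, 0.0035, 0.1607]
tool_rot: [0.35, 0.937, 0.001, 0.002]
ft_force: [0.9, 1.3, 5.4]
grip_width: 0.0117
grasp_force: 58.4
```

```bash
python3 -m creep '0 0 0 0 0.05; 0 0 0 0 0.1; 0 0 0 0 0.15; 0 0 0 0 0.2; 0 0 -0.004 0 0.25; 0 0 -0.005 0 0.3; 0 0 -0.005 0 0.35;0 0 -0.005 0 0.366;0 0 -0.005 0 0.366;0 0 -0.005 0 0.366;0 0 -0.005 0 0.366'
python3 - <<'E'
from h import *
for c in("top","side"):
    im=camera(c);cv2.imwrite(f"pics/{c}5.png",im[:,:,::-1])
print(telemetry.get_obs()["joint_pos"])
E
```

```text
clock: 10.3
eef_pos: [0.573, 0.0023, 0.1607]
tool_rot: [0.803, 0.596, 0.002, 0.002]
ft_force: [4.7, -0.5, 3.9]
grip_width: 0.0115
grasp_force: 58.4
[ 4.10566125e-03  4.33150451e-01  3.36000721e-02  1.16538584e+00
 -1.30355136e-05  1.86846294e+00]
```

```bash
python3 -m creep '0.35 0 0 0 0; 0.35 0 0 0 0; 0.35 0 0 0 0; 0.35 0 0 -0.15 0; 0.35 0 0 -0.3 0; 0.35 -0.27 0 -0.3 0;0.6 -0.27 0 -0.3 0;0.6 -0.27 0 -0.3 0'
python3 - <<'E'
from h import *
p=camera_params("wrist");im=camera("wrist")
n=400;m=.0001;c=(.57,.003)
mx=np.zeros((n,n),np.float32);my=mx.copy()
for i in range(n):
    for j in range(n):
        mx[i,j],my[i,j]=proj(p,[c[0]+(n/2-i)*m,c[1]+(n/2-j)*m,.166])
r=cv2.remap(im,mx,my,cv2.INTER_CUBIC)
u,v=proj(p,[*c,.12]).astype(int);print(u,v)
k=cv2.resize(im[v-100:v+100,u-100:u+100,::-1],(400,400),interpolation=cv2.INTER_CUBIC)
cv2.imwrite("pics/w6c.png",np.hstack([k,r[:,:,::-1]]))
E
```

```text
clock: 11.4
eef_pos: [0.5585, -0.0363, 0.2038]
tool_rot: [0.803, 0.596, -0.0, -0.0]
ft_force: [-0.7, 0.4, -0.6]
grip_width: 0.0511
grasp_force: 0.0
326 158
```

View pics/w6c.png

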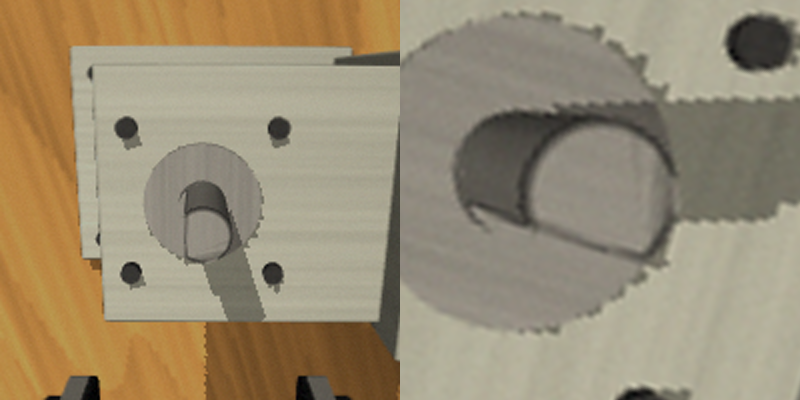

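The flat now faces the open side: it is vertical in the left crop and square to the bracket, with heading 163.2°. The axis is at about (0.571, 0.003). Now I'll fetch the grey pulley.

```bash
python3 -m creep '1 -0.3 -0.1 0 0; 1 -0.7 -0.2 0 0; 1 -1 -0.2 0 0; 1 -1 -0.2 0 0'; python3 -m creep '1 -0.4 0 0.2 -0.05; 1 -0.79 0 0.5 -0.1; 1 -0.79 0 0.69 -0.15; 1 -0.79 0 0.69 -0.205; 1 -0.79 0 0.69 -0.205; 1 -0.79 0 0.69 -0.205'
python3 - <<'E'
from h import *
o=telemetry.get_obs();p=camera_params("wrist");im=camera("wrist");cv2.imwrite("pics/w7.png",im[:,:,::-1])
print(o["eef_pos"],o["joint_pos"],p["eye"])
for t in("pulley","hub_top","screw_head"):print(t,[(d["at"],d["conf"]) for d in spot_point(t,"wrist")])
n=400;m=.0002;c=(.445,-.266)
mx=np.zeros((n,n),np.float32);my=mx.copy()
for i in range(n):
    for j in range(n):
        mx[i,j],my[i,j]=proj(p,[c[0]+(n/2-i)*m,c[1]+(n/2-j)*m,.026])
r=cv2.remap(im,mx,my,cv2.INTER_CUBIC)
cv2.imwrite("pics/w7c.png",np.hstack([cv2.resize(im[:,:,::-1],(400,250)).repeat(1,0) if 0 else cv2.copyMakeBorder(cv2.resize(im[:,:,::-1],(400,250)),0,150,0,0,0),r[:,:,::-1]]))
E
```

```text
clock: 11.95
eef_pos: [0.4859, -0.1731, 0.204]
tool_rot: [0.804, 0.594, -0.0, -0.0]
ft_force: [0.2, 0.4, 0.4]
grip_width: 0.0857
grasp_force: 0.0
clock: 12.7
eef_pos: [0.4533, -0.284, 0.101]
tool_rot: [0.574, 0.819, 0.0, 0.001]
ft_force: [-0.3, -0.3, 0.2]
grip_width: 0.0855
grasp_force: 0.0
[ 0.45332464 -0.28399611  0.1010282 ] [-5.59773294e-01  4.22134348e-01 -1.54744847e-01  9.92860368e-01
  2.17984056e-04  6.62003164e-01] [ 0.42317064 -0.20517169  0.22216511]
pulley [([0.4464, -0.2586, 0.0062], 0.94), ([0.3728, -0.1704, -0.0001], 0.55)]
hub_top [([0.3746, -0.1691, 0.0249], 0.75), ([0.4514, -0.2642, 0.0233], 0.61)]
screw_head [([0.4667, -0.2843, 0.0227], 0.89)]
```

View pics/w7c.png

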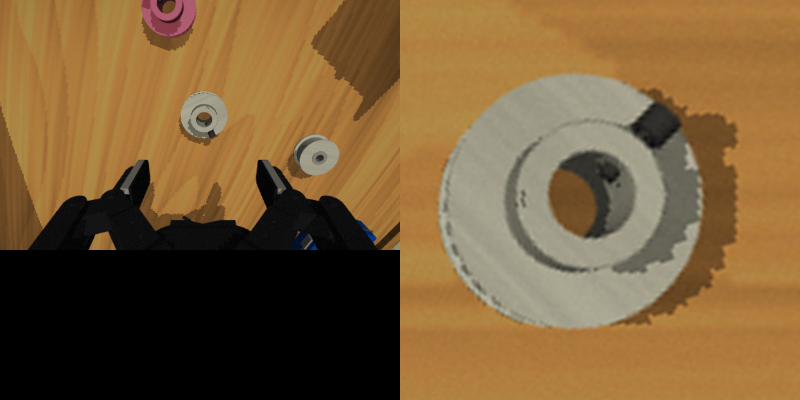

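The wrist view shows the grey pulley, with the pink one beyond it and the idler to its right. In the rectified view the hub centre is at (593,195), i.e. (0.446, −0.2646). The screw head at (668,112) gives a heading of −43°. Next I grip the rim.

```bash
python3 -m creep '1 0.138 0 0 0; 1 0.138 0 0.25 0; 1 0.138 0 0.507 0; 1 0.138 0 0.507 0; 1 0.138 0 0.507 0'; python3 -m creep '0.3 0 0 0 0; 0.3 0 0 0 0; 0.3 0 0 0 0; 0.3 0 0 0 0; 0 0 0 0 0; 0 0 0 0 0;0 0 0 0 0'
python3 - <<'E'
from h import *
print(rows([.446,-.2646,.025]))
p=camera_params("wrist");im=camera("wrist")
cv2.imwrite("pics/w8.png",im[:,:,::-1]); print(proj(p,[.446,-.2646,.026]))
E
```

```text
clock: 13.52
eef_pos: [0.4459, -0.2656, 0.0257]
tool_rot: [0.573, 0.819, 0.0, 0.001]
ft_force: [-0.5, -0.6, 0.5]
grip_width: 0.0857
grasp_force: 0.0
clock: 14.4
eef_pos: [0.4463, -0.2659, 0.0269]
tool_rot: [0.573, 0.819, 0.0, 0.002]
ft_force: [-2.0, 1.4, 10.0]
grip_width: 0.0506
grasp_force: 60.6
[0.0087266  0.00073198 0.01256917]
[327.22143777 279.1243571 ]
```

```bash
python3 -m creep '0 0 0 -0.2 0; 0 0 0 -0.6 0; 0 0 0 -1 -0.05; 0 0 0 -1 -0.1; 0 0 0 -1 -0.15; 0 0 0 -1 -0.2; 0 0 0 -1 -0.25; 0 0 0 -1 -0.3; 0 0 0 -1 -0.35; 0 0 0 -1 -0.4; 0 0 0 -1 -0.4'
python3 - <<'E'
from h import *
o=telemetry.get_obs();print(o["ft_force"],o["joint_pos"],R.from_quat(o["tool_rot"]).as_matrix()[:,0],rows([.571,.003,.23]))
E
```

```text
clock: 15.82
eef_pos: [0.4451, -0.2652, 0.175]
tool_rot: [-0.017, 1.0, -0.0, 0.0]
ft_force: [-0.2, 0.4, -1.2]
grip_width: 0.0505
grasp_force: 63.0
[-0.15180936  0.38810298 -1.19378681] [-5.37394107e-01  3.22939297e-01 -9.23341176e-02  1.15495904e+00
 -4.22471351e-06 -5.70961644e-01] [-9.99436549e-01 -3.35613013e-02 -4.72148760e-04] [-0.89908037  1.75891221 -0.3666955 ]
```

```bash
python3 -m creep '0 0 0 -0.2 -0.05; 0 -0.1 0.2 -0.37 -0.1; 0 -0.2 0.4 -0.37 -0.15; 0 -0.3 0.6 -0.37 -0.2; 0 -0.4 0.8 -0.37 -0.25; 0 -0.45 0.88 -0.37 -0.3; 0 -0.45 0.88 -0.37 -0.35; 0 -0.45 0.88 -0.37 -0.37; 0 -0.45 0.88 -0.37 -0.37'
python3 - <<'E'
from h import *
o=telemetry.get_obs();print(o["eef_pos"],o["joint_pos"],rows([.571,.003,.23]))
p=camera_params("wrist");im=camera("wrist")
# picture of the hub-top plane in tool coordinates (x up, y left->?), z_tool of hub top unknown ~ .026 above pads' bottom: try world z = tcp-.0005
T=R.from_quat(o["tool_rot"]);n=400;m=.0002
def rect(h):
    mx=np.zeros((n,n),np.float32);my=mx.copy()
    for i in range(n):
        for j in range(n):
            X=o["eef_pos"]+T.apply([(i-n/2)*m,(j-n/2)*m,-h]);mx[i,j],my[i,j]=proj(p,X)
    return cv2.remap(im,mx,my,cv2.INTER_CUBIC)
cv2.imwrite("pics/w9c.png",np.hstack([cv2.copyMakeBorder(cv2.resize(im[:,:,::-1],(400,250)),0,150,0,0,0),rect(-.001)[:,:,::-1]]))
E
```

```text
clock: 16.95
eef_pos: [0.5079, -0.1308, 0.2302]
tool_rot: [-0.563, 0.827, -0.0, 0.0]
ft_force: [-0.3, 0.4, -1.3]
grip_width: 0.0503
grasp_force: 63.0
[ 0.5078544  -0.13080358  0.23024977] [-2.52095084e-01  2.99547459e-01  2.37566524e-02  1.29481089e+00
  2.37769850e-05 -1.44729080e+00] [-0.9842638  -0.06440109  0.00172423]
```

View pics/w9c.png

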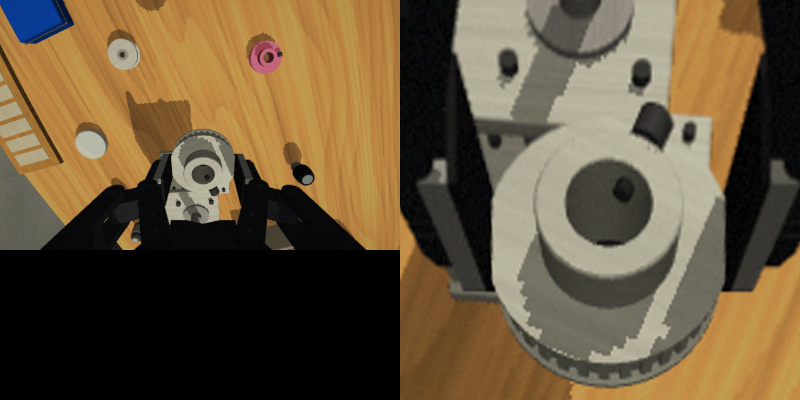

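In hand, the pulley's hub is at (610,200) with the screw up-right at (655,120), so the screw heads about 93° with the tool at ψ=248.5°. It is gripped level. The camera offset suggests less than 2 mm of error, which the chamfers can take. I'll move above the shaft and turn.

```bash
python3 -m creep '0 -0.2 0 0 -0.05; 0 -0.4 -0.03 0 -0.1; 0 -0.6 -0.06 0 -0.15; 0 -0.8 -0.06 0 -0.2; 0 -0.9 -0.06 0 -0.25; 0 -0.99 -0.063 0 -0.3; 0 -0.99 -0.063 0 -0.35; 0 -0.99 -0.063 0 -0.387;0 -0.99 -0.063 0.1 -0.387; 0 -0.99 -0.063 0.17 -0.387;0 -0.99 -0.063 0.17 -0.387'
python3 - <<'E'
from h import *
o=telemetry.get_obs();print(o["eef_pos"],o["joint_pos"],o["ft_force"],rows([.5712,.0039,.167]))
T=R.from_quat(o["tool_rot"])
p=camera_params("wrist");im=camera("wrist");cv2.imwrite("pics/w10.png",im[:,:,::-1])
q=camera_params("top");it=camera("top");iside=camera("side");ps=camera_params("side")
def crop(p,im,s=30):
    u,v=proj(p,[.571,.003,.185]).astype(int);return cv2.resize(im[v-s:v+s,u-s:u+s,::-1],(400,400),interpolation=cv2.INTER_CUBIC)
cv2.imwrite("pics/w10c.png",np.hstack([crop(p,im,70),crop(ps,iside,35)]))
for t in("hub_top","screw_head","pulley"):
    for c in("top","side","wrist"):print(t,c,[(d["at"],d["conf"]) for d in spot_point(t,c)][:3])
E
```

```text
clock: 18.38
eef_pos: [0.5696, 0.0038, 0.2027]
tool_rot: [0.934, -0.357, -0.002, 0.001]
ft_force: [0.9, 0.1, -1.1]
grip_width: 0.0508
grasp_force: 63.0
[0.5696349  0.00381208 0.20265177] [ 6.69027893e-03  4.06094724e-01  1.05278544e-01  1.27366839e+00
  3.57385087e-06 -2.40542553e+00] [ 0.93697209  0.05795582 -1.05584086] [ 0.00803826 -0.00797895  0.23763835]
hub_top top [([0.375, -0.1712, 0.0247], 0.59)]
hub_top side [([0.5726, 0.0042, 0.1995], 0.89), ([0.3778, -0.1698, 0.0226], 0.85)]
hub_top wrist [([0.5736, 0.0061, 0.1965], 0.93), ([0.3753, -0.1696, 0.0272], 0.64)]
screw_head top [([0.3536, -0.1667, 0.0219], 0.66)]
screw_head side [([0.3522, -0.17, 0.0157], 0.85), ([0.5472, 0.0116, 0.1949], 0.8)]
screw_head wrist [([0.3531, -0.1709, 0.0224], 0.68), ([0.5509, 0.007, 0.1978], 0.63)]
pulley top [([0.3746, -0.1756, -0.0029], 0.61)]
pulley side [([0.5713, -0.0009, 0.1799], 0.65), ([0.3746, -0.169, 0.0007], 0.52)]
pulley wrist [([0.5697, 0.0079, 0.1788], 0.83), ([0.3728, -0.1702, -0.0003], 0.79)]
```

View pics/w10c.png

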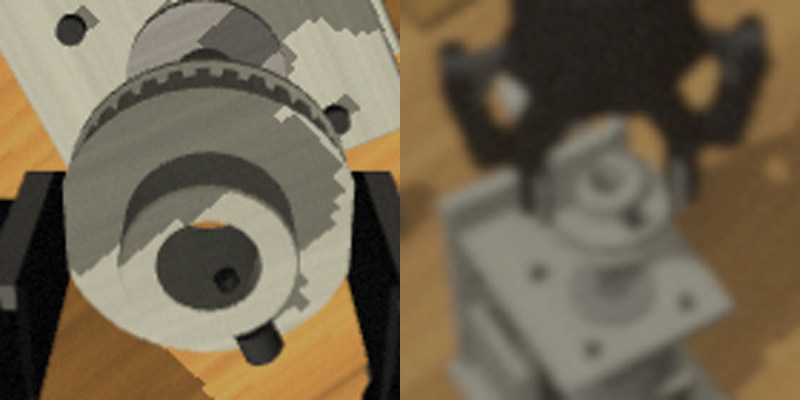

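```bash
python3 -m creep '0 0.006 -0.006 0.03 0; 0 0.006 -0.006 0.05 0; 0 0.006 -0.006 0.07 0; 0 0.006 -0.006 0.08 0; 0 0.006 -0.006 0.09 0; 0 0.006 -0.006 0.1 0;0 0.006 -0.006 0.1 0'; python3 -m creep '0 0 0 0.01 0; 0 0 0 0.02 0; 0 0 0 0.03 0; 0 0 0 0.03 0'
```

```text
clock: 19.85
eef_pos: [0.5721, 0.0039, 0.1897]
tool_rot: [0.934, -0.356, 0.0, 0.0]
ft_force: [0.3, -0.8, 0.2]
grip_width: 0.051
grasp_force: 63.1
clock: 20.35
eef_pos: [0.5718, 0.0037, 0.1847]
tool_rot: [0.934, -0.356, -0.0, 0.0]
ft_force: [-2.2, -1.4, -1.5]
grip_width: 0.0511
grasp_force: 63.0
```

```bash
python3 -m creep '0 0 0 0.02 0; 0 0 0 0.03 0; 0 0 0 0.04 0; 0 0 0 0.05 0; 0 0 0 0.05 0'; python3 -m creep '0 0 0 0.01 0; 0 0 0 0.02 0; 0 0 0 0.03 0; 0 0 0 0.03 0'
```

```text
clock: 20.98
eef_pos: [0.5719, 0.0037, 0.1774]
tool_rot: [0.934, -0.356, -0.0, 0.0]
ft_force: [-1.8, -4.2, -0.2]
grip_width: 0.051
grasp_force: 63.2
clock: 21.48
eef_pos: [0.5719, 0.0037, 0.173]
tool_rot: [0.934, -0.356, -0.0, 0.0]
ft_force: [-3.4, -3.9, 1.5]
grip_width: 0.0509
grasp_force: 63.3
```

```bash
python3 -m creep '0 0 0.005 0.01 0; 0 0 0.005 0.02 0; 0 0 0.005 0.02 0; 0 0 0.005 0.02 0'
python3 - <<'E'
from h import *
o=telemetry.get_obs();p=camera_params("wrist");im=camera("wrist");cv2.imwrite("pics/w11.png",im[:,:,::-1])
u,v=proj(p,[.571,.003,.166]).astype(int);print(u,v,o["eef_pos"])
cv2.imwrite("pics/w11c.png",cv2.resize(im[v-50:v+50,u-65:u+65,::-1],None,fx=6,fy=6,interpolation=cv2.INTER_CUBIC))
for c in("side","wrist"):
    camera(c)
    for t in("hub_top","screw_head","pulley"):print(t,c,[(d["at"],d["conf"]) for d in spot_point(t,c)][:1])
E
```

```text
clock: 21.98
eef_pos: [0.5717, 0.0037, 0.1698]
tool_rot: [0.935, -0.356, -0.0, -0.0]
ft_force: [-1.0, -2.7, -1.2]
grip_width: 0.0511
grasp_force: 63.1
325 273 [0.57173805 0.00369411 0.16980058]
hub_top side [([0.5721, 0.0009, 0.1645], 0.82)]
screw_head side [([0.5488, 0.0127, 0.1659], 0.85)]
pulley side [([0.5743, 0.0053, 0.1457], 0.58)]
hub_top wrist [([0.5758, 0.0047, 0.165], 0.76)]
screw_head wrist [([0.3548, -0.1725, 0.0204], 0.65)]
pulley wrist [([0.5746, 0.0111, 0.148], 0.88)]
```

View pics/w11c.png

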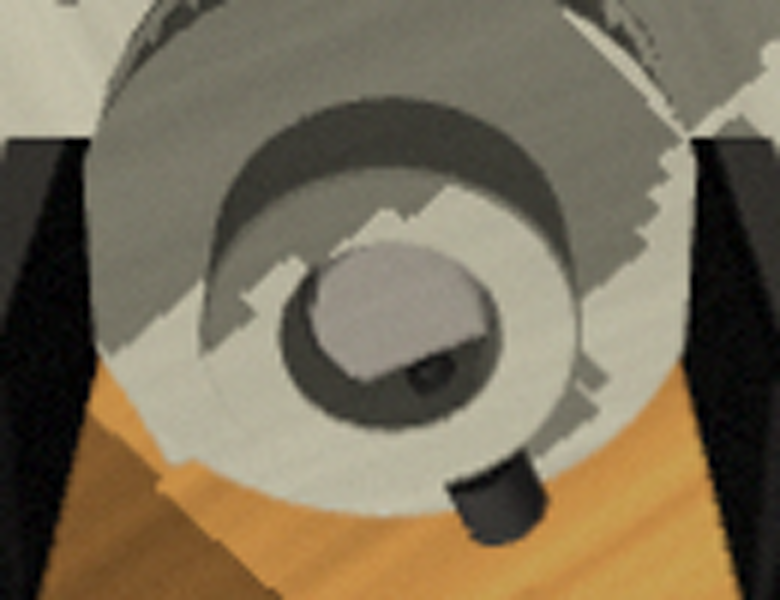

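The shaft end is visible in the bore, with the flat edge from (365,382) to (488,330) and the screw point right beside it at (432,372). The shaft's centre sits about 24 px above the bore's centre at about 6 px per mm, so the hub is still about 3 to 4 mm high. I'll go down 3 mm.

```bash
python3 -m creep '0 0 0.003 0.01 0; 0 0 0.003 0.02 0; 0 0 0.003 0.021 0; 0 0 0.003 0.021 0;0 0 0.003 0.021 0'
python3 - <<'E'
from h import *
o=telemetry.get_obs();p=camera_params("wrist");im=camera("wrist");print(o["eef_pos"])
u,v=325,273
k=im[v-50:v+50,u-65:u+65,::-1];cv2.imwrite("pics/w12c.png",cv2.resize(k,None,fx=6,fy=6,interpolation=cv2.INTER_CUBIC))
camera("side");print([d["at"] for d in spot_point("toggle_tip","side")],[d["at"] for d in spot_point("hub_top","side")][:1])
E
```

```text
clock: 23.05
eef_pos: [0.5714, 0.0031, 0.167]
tool_rot: [0.934, -0.356, 0.0, -0.0]
ft_force: [0.3, -1.4, -0.4]
grip_width: 0.0512
grasp_force: 63.0
[0.57136332 0.00314093 0.16697532]
[[0.4169, 0.2869, 0.1096]] [[0.5718, -0.0014, 0.1624]]
```

View pics/w12c.png

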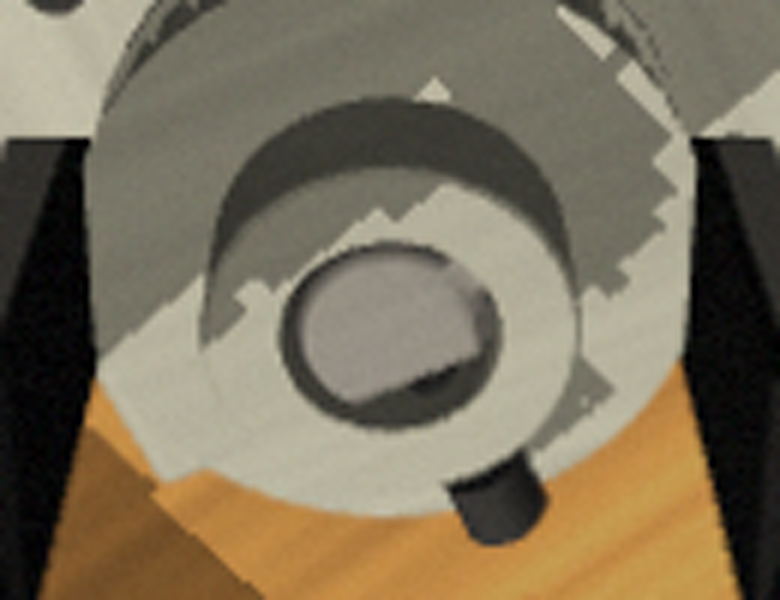

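The shaft face now sits nearly flush and concentric in the bore. The screw direction (65°) and the flat's normal (64°) agree in the picture, and the toggle tip still reads off. I'm handing it in.

```bash
python3 -c "
from workcell import ticket
print(ticket.job_done())"
```

```text
the job is handed in; nothing more can be done
None
```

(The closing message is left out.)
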